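# Put the spice jars and ring cutters away

## Task

Tidy the baking things away: stand the two spice jars in the stepped wooden rack, the taller jar in the upper bay and the shorter one in the lower bay, and set the two metal ring cutters in the metal tray, the larger ring in the larger bay and the smaller ring in the smaller bay. Everything must stand upright and flat on the floor of its bay. Leave the kitchen timer and the jam jar where they stand.

Things in the scene. Friction and masses are not known exactly. Their poses are not given: they have to be found in the camera images.
- tall_jar: the taller spice jar, to be put away: a slim round jar 45 mm in diameter and 106 mm high with a wide red cap (the top 21 mm, 45 mm in diameter). Loose, upright, about 0.11 kg. Origin at the centre of its underside, z up.
- short_jar: the shorter spice jar, to be put away: a slim round jar 42 mm in diameter and 96 mm high with a wide yellow-brown cap (the top 20 mm, 42 mm in diameter). Loose, upright, about 0.11 kg. Origin at the centre of its underside, z up.
- large_cutter: the larger ring cutter, to be put away: a plain tin ring, open above and below, 68 mm in outer diameter and 38 mm high. Loose, standing on one rim, about 0.03 kg; it can be gripped across its outside. Origin at the centre of its underside, z up.
- small_cutter: the smaller ring cutter, to be put away: a plain tin ring, open above and below, 52 mm in outer diameter and 38 mm high. Loose, standing on one rim, about 0.03 kg; it can be gripped across its outside. Origin at the centre of its underside, z up.
- spice_rack: fixed stepped rack of light wood for the jars, 143 mm (its x) by 74 mm (its y); origin at the centre of its underside, z up. Two bays 64 x 64 mm inside: lower bay at x = -34.5, y = 0 mm, floor 6 mm up, lips to 20 mm; upper bay on the step at x = +34.5, y = 0, floor 46 mm up, lips to 60 mm. A jar in the upper bay leaves a gripper little room over the lower bay: fill the lower first.
- cutter_tray: fixed flat dark metal tray for the ring cutters, 170 mm (its x) by 96 mm (its y); origin at the centre of its underside, z up. Two square bays side by side: the larger, 88 x 88 mm inside, centred at x = -37, y = 0 mm; the smaller, 70 x 70 mm inside, at x = +46, y = 0 mm. Both floors are 4 mm above the underside; all walls reach up to 14 mm.
- basket_front: a fixed open black perforated basket in the middle of the counter, empty, not used: 153 mm (its x) by 217 mm (its y), 75 mm high; leave room for the fingers beside it. Origin at the centre of its underside, z up. Above the counter's back part hangs a wall cabinet, its front 0.59 m from the base, its underside 0.59 m above the counter: keep the wrist low or in front of it.
- timer: a bystander, not to be moved: red and white round kitchen timer, 68 mm in diameter, 60 mm high, loose, among the things to be put away. Origin at the centre of its underside, z up.
- jam_jar: a bystander, not to be moved: broad glass jam jar with a white lid, 70 mm in diameter, 99 mm high, loose, among the things to be put away. Origin at the centre of its underside, z up.
There are look-alikes about, which are no part of the job. What is shaped like the tall_jar but purple is not meant.

How it is judged:
At the end, for the whole second after the job is handed in: Taller jar in the rack's upper bay, shorter in its lower; larger ring in the tray's larger bay, smaller in its smaller: each within 14 mm of the bay centre along both bay sides, underside within 4 mm of its floor, upright within 0.1 rad, released and at rest (x of tall_jar in the frame of spice_rack between 0.0205 and 0.0485 m and y of tall_jar in the frame of spice_rack between -0.014 and 0.014 m and z of tall_jar in the frame of spice_rack between 0.042 and 0.05 m and angle between each of tall_jar, short_jar, large_cutter, small_cutter's own z axis and vertical below 0.1 rad and linear speed of each of tall_jar, short_jar, large_cutter, small_cutter below 0.02 m/s and x of short_jar in the frame of spice_rack between -0.0485 and -0.0205 m and y of short_jar in the frame of spice_rack between -0.014 and 0.014 m and z of short_jar in the frame of spice_rack between 0.002 and 0.01 m and x of large_cutter in the frame of cutter_tray between -0.051 and -0.023 m and y of large_cutter in the frame of cutter_tray between -0.014 and 0.014 m and z of large_cutter in the frame of cutter_tray between 0 and 0.008 m and x of small_cutter in the frame of cutter_tray between 0.032 and 0.06 m and y of small_cutter in the frame of cutter_tray between -0.014 and 0.014 m and z of small_cutter in the frame of cutter_tray between 0 and 0.008 m); the robot touches nothing.
It fails at once if the kitchen timer was moved more than 25 mm (distance of timer from where it was at the start of the episode above 0.025 m).
It fails at once if the jam jar was moved more than 25 mm (distance of jam_jar from where it was at the start of the episode above 0.025 m).
It also fails if it takes over 104 s, if anything falls off the work surface, if the arm or the gripper's body presses on something with over 40 N, if the wrist force passes 120 N, or if a joint passes its speed limit or range.

## Robot

A 7-joint arm with a two-finger parallel gripper is mounted at the origin on a cart in front of the work surface, level with it; the furniture and walls round the work are solid. World frame = base frame: x ahead of the robot, y to its left, z up, the work surface at z = 0. Lengths are in m, angles in rad, forces in N, time in s.
With the tool pointing down it reaches from about 0.35 to 0.9 m from the base axis. Payload 7.2 kg.
Tool frame: the origin (TCP) lies midway between the tips of the shut fingers; the grasp point (between the pads) lies 19 mm behind it (env.pinch_z is the distance from the TCP to the grasp point, in m); z points along the fingers, y is the line along which they close (so a half turn about z gives the same grasp; the last joint's range is limited). The gripper opens to 85 mm and grips with 20 to 120 N. Pads are 22 mm wide; open, the fingers measure 114 mm over their backs; the gripper's body (76 mm by 85 mm) begins 54 mm behind the grasp point. The pads swing forward as they close: fully open they stand 13 mm farther back than shut.
Start: joints at [1.092, 0.411, -0.013, 1.596, 0.006, 1.134, -0.082], TCP at [0.25, -0.573, 0.231] pointing down, gripper open.
Joint ranges: [-2.95, 2.95], [-0.29, 1.99], [-1.47, 1.44], [0.14, 2.54], [-1.03, 4.17], [0.13, 1.85], [-2.86, 2.86]. Speed limits (rad/s): [2.39, 2.39, 3.01, 3.01, 3.14, 3.14, 3.14].

## Interface

Orientations are given as a rotation vector (axis times angle).
In Python, from station import monitor, imaging, env gives the robot as it stands.
- The arm moves only by the shell command python3 -m pendant 'ROWS' [OPENING] [FORCE]. ROWS is JSON, a list of rows, each a list of 2 entries, a list of its own where there are three numbers: the shift along the tool's x, y, z in m, then the turn, a rotation vector about the tool's x, y, z in rad. A call has exactly 5 rows; each row is the pose to reach, as a shift and turn from the pose commanded when the call began, along the tool's axes at that moment; what a row does not reach only later rows make up. A row lasts 1/12 s, in which the tool goes at most 41.7 mm and 7.16 degrees, less where a joint would pass 70% of its speed; a pose out of reach is approached as far as the arm can. A call with a gripper value outside its range is refused whole. OPENING is the finger opening in m, from 0 to 0.0854, set as the call begins (- or left out, the last holds). The fingers move at their own pace and stop on an object; FORCE is the grip in N (left out, the last holds). Time passes only in rows, so rows that repeat a pose let the fingers close, or fill a call up. It gives the time, the measured TCP pose, the force, the opening and the grip force at its end, in the units of the state.
- monitor.read_state(): the state, without advancing time (a new reading comes with each control period).
- imaging.get_image(name): name is "scene" or "side" or "wrist"; returns a dict with "color" (400x640x3 uint8, red, green, blue), "K" (3x3 intrinsics, pixels), "R" (3x3) and "t" (3): a world point X has camera coordinates R X + t; the wrist camera has in their place "tool_from_camera" (4x4, takes a point from camera to tool coordinates, whose origin is the TCP and whose axes are the flange's). Camera axes: x right, y down, z forward; pixel columns grow to the right and rows downward; lengths in m; the calibration is good to about 2 mm. A picture is of the moment at which its call begins: read the wrist's pose just before it. There is no depth.
- env.close_job(): hands the job in; it is judged then, once.
The state is a dict: "time_s": time; "joints": joint angles; "qd": joint speeds; "joint_efforts": joint torques, N m; "position": TCP position; "ee_rot": TCP orientation; "ft_force": force on the tool from outside, world axes, zero at the start; "ft_torque": the same for the moment, N m; "gripper_width": finger opening in m; "grasp_force": force on a finger pad.
Only numpy, scipy, OpenCV 4.12 (cv2) and the standard library are available. Lean on these libraries where they do the work, as an engineer would, in place of code of your own. Each camera call takes 0.05 s, during which the arm holds its last target. There are 200 camera calls.

## Working session

There is one attempt and no reset: what is moved stays moved. The work goes in short steps, Python scripts to look and compute and a shell command to move; the robot and the scene stay as the last step left them, time stands still between calls to the robot, and variables do not carry over. Pictures are saved under pics/ and viewed, at most 14 in all, crops included, and the job is handed in when it is done.

```bash
mkdir -p pics; ls; python3 - <<'E'
from station import monitor, imaging, env
import cv2
s=monitor.read_state();print({k:s[k] for k in('time_s','position','ee_rot','gripper_width')},env.pinch_z)
for n in("scene","side","wrist"):
    i=imaging.get_image(n);cv2.imwrite(f"pics/{n}0.png",i["color"][:,:,::-1])
    print(n,i["K"].tolist(),*[i[k].round(3).tolist() if hasattr(i[k],'round') else i[k] for k in("R","t","tool_from_camera") if k in i])
E
```

```text
pics
{'time_s': 0.0, 'position': array([ 0.24937615, -0.57254425,  0.23044127]), 'ee_rot': array([-3.07400766e+00, -6.40507831e-01,  6.76430520e-04]), 'gripper_width': 0.08565382290899866} 0.0187
scene [[371.4613887346039, 0.0, 328.7379034463861], [0.0, 371.4613887346039, 190.84047620947192], [0.0, 0.0, 1.0]] [[-0.693, -0.721, -0.024], [-0.36, 0.374, -0.855], [0.625, -0.583, -0.519]] [0.298, 0.201, 0.895]
side [[462.9949832888137, 0.0, 324.34938048100906], [0.0, 462.9949832888137, 200.04730016623373], [0.0, 0.0, 1.0]] [[-0.89, -0.455, 0.02], [-0.33, 0.613, -0.718], [0.315, -0.646, -0.696]] [0.428, 0.173, 1.091]
wrist [[304.5614202501263, 0.0, 319.9648817877813], [0.0, 304.5614202501263, 194.7723433615762], [0.0, 0.0, 1.0]] [[0.0, -0.957, -0.289, 0.075], [1.0, 0.0, 0.0, -0.0], [-0.0, -0.289, 0.957, -0.142], [0.0, 0.0, 0.0, 1.0]]
```

View pics/scene0.png

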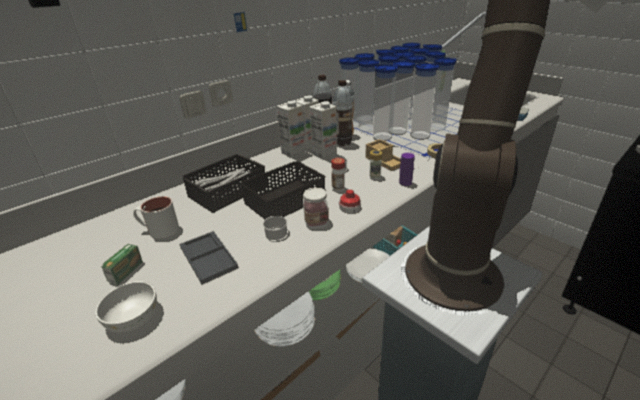

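View pics/side0.png

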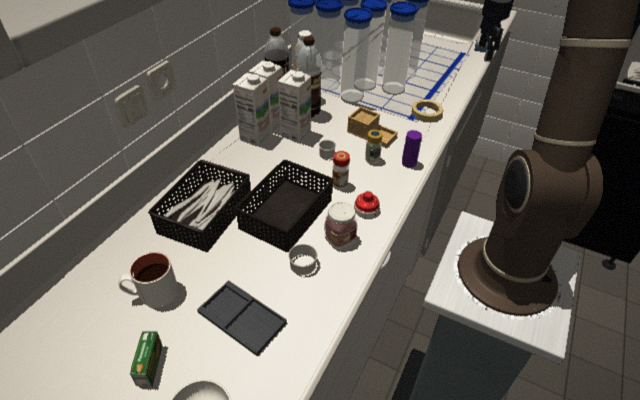

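The tall jar (red cap) is at scene (338,172) and side (341,168). The short jar (yellow-brown cap) is at scene (375,167) and side (374,146). The purple look-alike is at scene (406,168) and side (411,148), so it's excluded by colour. Ring candidates are side (303,258) and side (327,148), and the yellow ring at side (427,110). The rack is at side (370,127), the tray at side (241,317), the jam jar at side (341,223) and the timer at side (367,203).

```bash
cat > h.py <<'E'
import numpy as np, cv2
from station import monitor, imaging, env
from scipy.spatial.transform import Rotation as Ro
def cam(n):
    s=monitor.read_state(); i=imaging.get_image(n)
    if n=="wrist":
        T=np.eye(4);T[:3,:3]=Ro.from_rotvec(s['ee_rot']).as_matrix();T[:3,3]=s['position']
        M=np.linalg.inv(T@i["tool_from_camera"]);i["R"],i["t"]=M[:3,:3],M[:3,3]
    return i
def ray(i,p):
    d=i["R"].T@np.linalg.solve(i["K"],[p[0],p[1],1.]); return -i["R"].T@i["t"],d/np.linalg.norm(d)
def plane(i,p,z):
    c,d=ray(i,p); return c+d*(z-c[2])/d[2]
def tri(i,p,j,q):
    a,u=ray(i,p);b,v=ray(j,q)
    s=np.linalg.lstsq(np.c_[u,-v],b-a,rcond=None)[0]
    P,Q=a+u*s[0],b+v*s[1]; return (P+Q)/2,np.linalg.norm(P-Q)
def proj(i,X):
    p=i["K"]@(i["R"]@np.asarray(X,float)+i["t"]);return p[:2]/p[2]
E
python3 - <<'E'
from h import *
np.set_printoptions(precision=3,suppress=True)
a=cam("scene");b=cam("side")
for n,p,q in[("tallcap",(338,160),(342,155)),("shortcap",(376,155),(375,134)),("purple top",(407,155),(412,134)),("bigring",(276,221),(303,250)),("timer",(349,193),(367,195)),("jam lid",(315,194),(341,210)),("tray",(208,256),(241,317))]:
    print(n,*tri(a,p,b,q),plane(b,q,0))
print("small",plane(b,(327,144),.038),"yel",plane(b,(427,105),.03),"rack",plane(b,(370,127),.02))
A=cv2.resize(a["color"][140:290,165:445],None,fx=2.85,fy=2.85,interpolation=2)
B=cv2.resize(b["color"][90:280,290:450],None,fx=3.1,fy=3.1,interpolation=2)
cv2.imwrite("pics/c1.png",A[:,:,::-1]);cv2.imwrite("pics/c2.png",B[:,:,::-1])
E
```

```text
tallcap [ 0.477 -0.09   0.111] 0.0007537219158380485 [ 0.532 -0.218  0.   ]
shortcap [ 0.447 -0.246  0.086] 0.0067699741647732695 [ 0.486 -0.366 -0.   ]
purple top [ 0.347 -0.28   0.103] 0.001346918207096968 [ 0.381 -0.423  0.   ]
bigring [0.44  0.192 0.037] 0.005011603708666186 [0.456 0.162 0.   ]
timer [ 0.377 -0.037  0.053] 0.002125140182459806 [ 0.396 -0.092  0.   ]
jam lid [0.397 0.082 0.094] 0.0022522768623840796 [ 0.434 -0.006 -0.   ]
tray [0.483 0.388 0.002] 0.0007136131392576273 [0.483 0.387 0.   ]
small [ 0.575 -0.2    0.038] yel [ 0.382 -0.562  0.03 ] rack [ 0.505 -0.366  0.02 ]
```

View pics/c2.png

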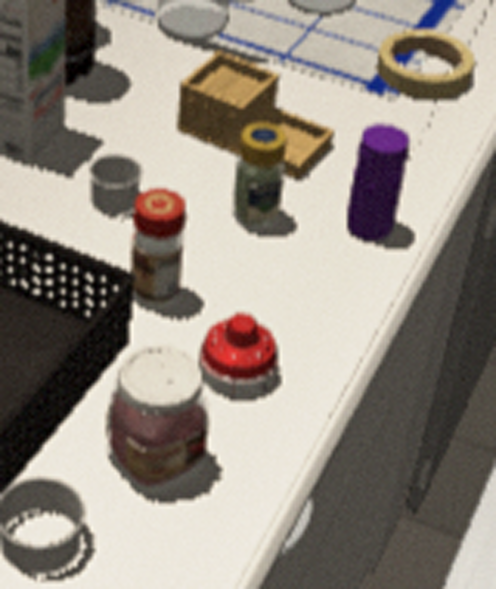

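The enlarged crop confirms the picks. The red-capped clear jar at crop (158,240) is the tall_jar; the solid purple cylinder at (378,180) is the look-alike. The brown-capped jar is at (262,175) and the small ring at (115,185). In the rack at (230,110), the high step is on the left/far side and the low bay on the right. The big ring is at (42,525). I'll move to overlook the scene with the wrist camera.

```bash
python3 -m pendant '[[[0.01,-0.036,-0.02],[0,0,-0.08]],[[0.02,-0.072,-0.04],[0,0,-0.16]],[[0.03,-0.108,-0.06],[0,0,-0.24]],[[0.04,-0.144,-0.08],[0,0,-0.33]],[[0.045,-0.18,-0.09],[0,0,-0.41]]]'
python3 -m pendant '[[[0.025,-0.03,0],[0,0,0]],[[0.05,-0.06,0],[0,0,0]],[[0.08,-0.09,0],[0,0,0]],[[0.105,-0.12,0],[0,0,0]],[[0.105,-0.12,0],[0,0,0]]]'
cat > look.py <<'E'
import sys,pickle
from h import *
n=sys.argv[1]; i=cam("wrist"); pickle.dump(i,open(n+".pkl","wb"))
print(monitor.read_state()['position'],monitor.read_state()['ee_rot'])
cv2.imwrite(f"pics/{n}.png",cv2.resize(i["color"],None,fx=1.25,fy=1.25,interpolation=2)[:,:,::-1])
E
python3 look.py w1
```

```text
time_s: 0.67
position: [0.2196, -0.3888, 0.3229]
ee_rot: [2.875, 1.26, 0.001]
ft_force: [1.0, -0.2, 1.9]
gripper_width: 0.0857
grasp_force: 0.0
time_s: 1.08
position: [0.2018, -0.2258, 0.3214]
ee_rot: [2.878, 1.259, -0.001]
ft_force: [-0.5, -1.5, 0.4]
gripper_width: 0.0852
grasp_force: 0.0
[ 0.2023239  -0.22890222  0.32180869] [ 2.87652270e+00  1.25684937e+00 -6.57196574e-04]
```

View pics/w1.png

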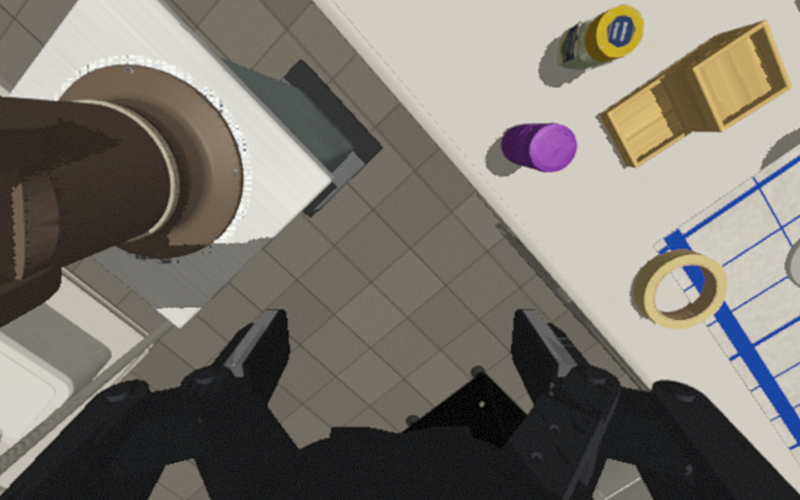

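My turn sign was wrong, so the tool now has yaw +0.826. This view shows the short jar cap at (617,32), the purple jar at (545,147), and the rack at (695,90) with its upper bay at the right. I'll correct the yaw to 0 and move over the counter.

```bash
python3 -m pendant '[[[0.025,0.021,0],[0,0,0.11]],[[0.05,0.042,0],[0,0,0.22]],[[0.075,0.063,0],[0,0,0.33]],[[0.1,0.084,0],[0,0,0.44]],[[0.12,0.1,0],[0,0,0.55]]]'
python3 -m pendant '[[[0.015,0.0,0],[0,0,0.09]],[[0.03,0,0],[0,0,0.18]],[[0.05,0,0],[0,0,0.276]],[[0.05,0,0],[0,0,0.276]],[[0.05,0,0],[0,0,0.276]]]'
python3 look.py w2
```

```text
time_s: 1.55
position: [0.3601, -0.2121, 0.3213]
ee_rot: [-3.114, -0.415, -0.002]
ft_force: [-1.1, 0.0, -0.2]
gripper_width: 0.0855
grasp_force: 0.0
time_s: 1.97
position: [0.4065, -0.1987, 0.3207]
ee_rot: [-3.14, 0.005, 0.001]
ft_force: [-0.3, 0.0, -0.0]
gripper_width: 0.0856
grasp_force: 0.0
[ 0.40578598 -0.19897626  0.32078232] [-3.14082599e+00  5.32619764e-03  1.24566916e-03]
```

View pics/w2.png

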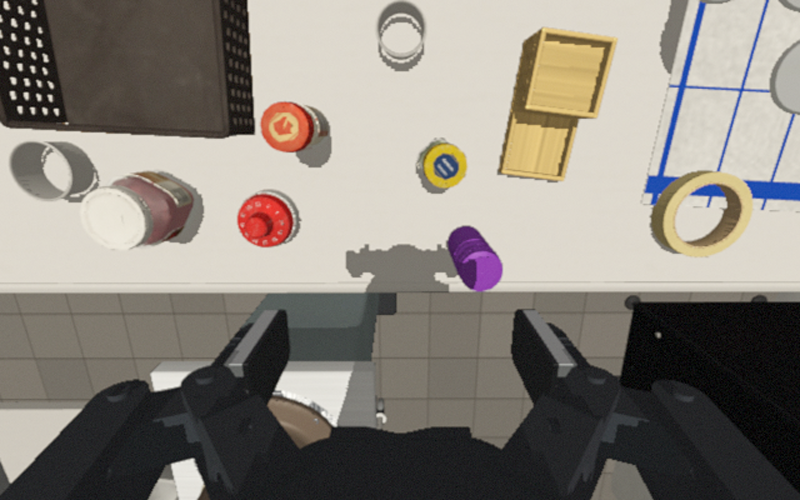

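This view has everything near the rack: tall cap (287,126), short cap (445,165), small ring (401,35), big ring (42,170). The rack's upper bay rim is at (572,75) and its lower bay at (540,145). I'll take two more wrist views for stereo and for the tray.

```bash
python3 -m pendant '[[[0.01,-0.038,0],[0,0,0]],[[0.02,-0.075,0],[0,0,0]],[[0.03,-0.11,0],[0,0,0]],[[0.04,-0.14,0],[0,0,0]],[[0.04,-0.14,0],[0,0,0]]]' | sed -n 2p
python3 -m pendant '[[[0,0,0],[0,0,0]],[[0,0,0],[0,0,0]],[[0,0,0],[0,0,0]],[[0,0,0],[0,0,0]],[[0,0,0],[0,0,0]]]' | sed -n 2p
python3 look.py w3
python3 -m pendant '[[[0,-0.04,0],[0,0,0]],[[0,-0.08,0],[0,0,0]],[[0,-0.12,0],[0,0,0]],[[0,-0.16,0],[0,0,0]],[[0,-0.2,0],[0,0,0]]]' | sed -n 2p
python3 -m pendant '[[[0,-0.04,0],[0,0,0]],[[0,-0.08,0],[0,0,0]],[[0,-0.11,0],[0,0,0]],[[0,-0.12,0],[0,0,0]],[[0,-0.12,0],[0,0,0]]]' | sed -n 2p
python3 -m pendant '[[[0,0,0],[0,0,0]],[[0,0,0],[0,0,0]],[[0,0,0],[0,0,0]],[[0,0,0],[0,0,0]],[[0,0,0],[0,0,0]]]' | sed -n 2p
python3 look.py w4
python3 - <<'E'
from h import *
A,B=[cv2.imread(f"pics/{n}.png") for n in("w3","w4")]
cv2.imwrite("pics/w34.png",np.vstack([A[:290],B[:290]]))
E
```

```text
position: [0.4475, -0.0531, 0.3219]
position: [0.4463, -0.0597, 0.3212]
[ 0.44638251 -0.05950867  0.32124812] [ 3.14136194e+00 -1.05295672e-02 -1.64127591e-04]
position: [0.4475, 0.1426, 0.3216]
position: [0.4474, 0.2641, 0.3211]
position: [0.4487, 0.2603, 0.3214]
[0.44854246 0.26055447 0.32141788] [ 3.14122859e+00 -1.05369742e-02  6.85548799e-04]
```

View pics/w34.png

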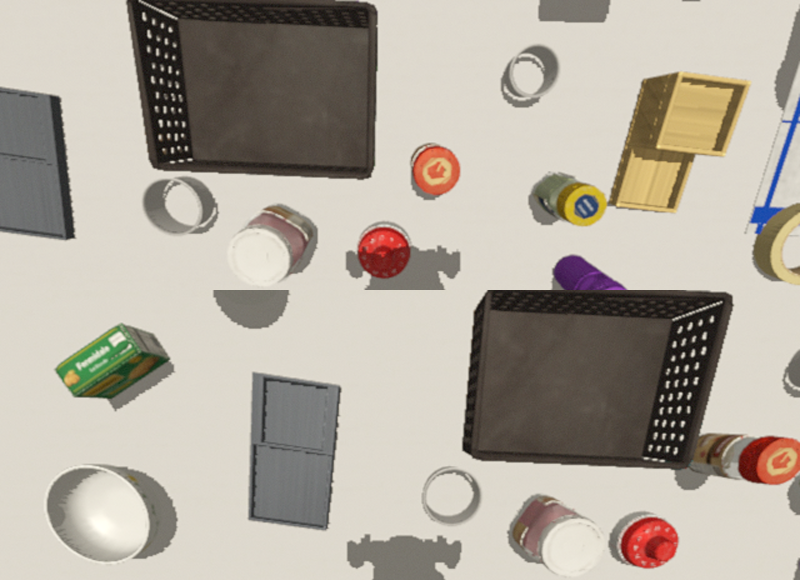

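Top half (w3): small ring (530,73), tall cap (437,170), short cap (585,205), rack rim (705,115), big ring (180,206). Bottom half (w4): tray (295,450), with the larger bay nearer the robot, and big ring (451,495). Next I'll measure the caps by mask and enlarge the rings and rack.

```bash
cat > m1.py <<'E'
import pickle
from h import *
np.set_printoptions(precision=4,suppress=True)
W={n:pickle.load(open(n+".pkl","rb")) for n in("w2","w3","w4")}
def blob(n,seed,lo,hi,r=30):
    h=cv2.cvtColor(W[n]["color"],cv2.COLOR_RGB2HSV); m=cv2.inRange(h,lo,hi)
    z=np.zeros_like(m); cv2.circle(z,tuple(int(v/1.25) for v in seed),r,255,-1); m&=z
    k,l,s,c=cv2.connectedComponentsWithStats(m); b=1+np.argmax(s[1:,4]); return c[b],s[b,4],(l==b).astype(np.uint8)
out={}
blue=((95,60,20),(130,255,255))
p,a,_=blob("w2",(445,165),*blue);q,b,_=blob("w3",(586,206),*blue);print("short",p,a,q,b,*tri(W["w2"],p,W["w3"],q),plane(W["w2"],p,.096),plane(W["w3"],q,.096))
star=((9,60,150),(28,200,255))
p,a,_=blob("w2",(287,126),*star,18);q,b,_=blob("w3",(437,170),*star,18);print("tall",p,a,q,b,*tri(W["w2"],p,W["w3"],q),plane(W["w2"],p,.106),plane(W["w3"],q,.106))
# tray
p,a,m=blob("w4",(295,450-290),(0,0,20),(179,110,140),90)
c=cv2.findContours(m,0,2)[0][0]; P=np.array([plane(W["w4"],x[0]+0.0,.014)[:2] for x in c],np.float32)
print("tray",cv2.minAreaRect(P),a)
if __name__=="__main__":
    cells=[("w2",401,35,76,75),("w3",530,73,76,75),("w2",557,105,150,150),("w3",180,206,92,90),("w4",451,205,92,90),("w3",682,140,150,150)]
    I=[]
    for n,u,v,w,h in cells:
        u=int(u/1.25);v=int(v/1.25);x0=max(u-w//2,0);y0=max(v-h//2,0);print(n,x0,y0,264/w)
        I.append(cv2.resize(W[n]["color"][y0:y0+h,x0:x0+w],None,fx=264/w,fy=264/w,interpolation=2)[:264,:264])
        I[-1]=cv2.copyMakeBorder(I[-1],0,264-I[-1].shape[0],0,264-I[-1].shape[1],0)
    cv2.imwrite("pics/z1.png",np.vstack([np.hstack(I[:3]),np.hstack(I[3:])])[:,:,::-1])
E
python3 m1.py
```

```text
short [356.7234 132.4574] 188 [468.8412 164.5706] 170 [ 0.4477 -0.2413  0.0959] 3.193826735769176e-05 [ 0.4477 -0.2413  0.096 ] [ 0.4478 -0.2413  0.096 ]
tall [227.0078 101.3135] 386 [349.7989 136.6983] 358 [ 0.4835 -0.0938  0.1065] 0.0001797074728132744 [ 0.4834 -0.0936  0.106 ] [ 0.4835 -0.0938  0.106 ]
tray ((0.48335373401641846, 0.3857711851596832), (0.09769771248102188, 0.1677403748035431), 81.43941497802734) 7851
w2 282 0 3.473684210526316
w3 386 21 3.473684210526316
w2 370 9 1.76
w3 98 119 2.869565217391304
w4 314 119 2.869565217391304
w3 470 37 1.76
```

View pics/z1.png

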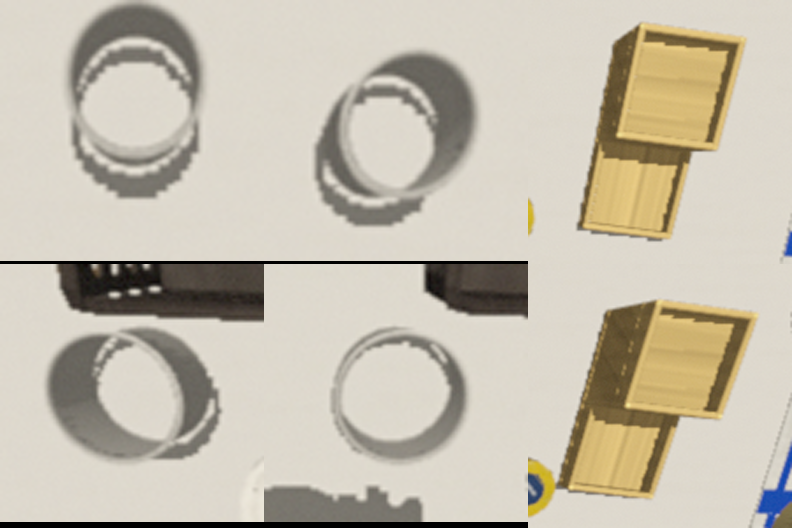

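The rack's rim and lip corners and the rings' top and base circles are readable in the cells. I'll turn those picks into points.

```bash
cat > m2.py <<'E'
from m1 import *
P=lambda o,s,c:(o[0]+(c[0]+.5)/s-.5,o[1]+(c[1]+.5)/s-.5)
a=[P((370,9),1.76,c) for c in((113,24),(217,38),(188,151),(89,137),(55,230),(140,238))]
b=[P((470,37),1.76,c) for c in((132,36),(227,51),(194,153),(100,139),(40,223),(125,233))]
U=np.array([tri(W["w2"],p,W["w3"],q)[0] for p,q in zip(a,b)]);print(U)
u=U[:4].mean(0);lo=U[4:].mean(0);print("upper centre",u,"near end",lo,"sides",np.linalg.norm(U[0]-U[1]),np.linalg.norm(U[1]-U[2]),"yaw",np.arctan2(*(U[0]-U[3]+U[1]-U[2])[1::-1]))
d=(u-lo)[:2];print("dist (exp .106)",np.linalg.norm(d),"lower",lo[:2]+d/np.linalg.norm(d)*.037)
k=3.47368;ps,qs=P((282,0),k,(136,70)),P((386,21),k,(146,118))
print("small",*tri(W["w2"],ps,W["w3"],qs),plane(W["w2"],ps,.038),plane(W["w3"],qs,.038),"base",plane(W["w2"],P((282,0),k,(135,99)),0),plane(W["w3"],P((386,21),k,(137,137)),0))
k=2.86957;ps,qs=P((98,119),k,(117,131)),P((314,119),k,(134.5,130))
print("big",*tri(W["w3"],ps,W["w4"],qs),plane(W["w3"],ps,.038),plane(W["w4"],qs,.038),"base",plane(W["w3"],P((98,119),k,(148,127)),0))
E
python3 m2.py | tail -12
```

```text
tall [227.0078 101.3135] 386 [349.7989 136.6983] 358 [ 0.4835 -0.0938  0.1065] 0.0001797074728132744 [ 0.4834 -0.0936  0.106 ] [ 0.4835 -0.0938  0.106 ]
tray ((0.48335373401641846, 0.3857711851596832), (0.09769771248102188, 0.1677403748035431), 81.43941497802734) 7851
[[ 0.5719 -0.332   0.0621]
 [ 0.5634 -0.4051  0.0566]
 [ 0.492  -0.3949  0.0602]
 [ 0.5021 -0.3232  0.0614]
 [ 0.4315 -0.3159  0.0152]
 [ 0.4253 -0.3827  0.0249]]
upper centre [ 0.5324 -0.3638  0.0601] near end [ 0.4284 -0.3493  0.0201] sides 0.07377822468048142 0.07221225251194552 yaw -0.1339373044499198
dist (exp .106) 0.10498739803098918 lower [ 0.465  -0.3544]
small [ 0.5804 -0.1989  0.0355] 0.0008895507126638863 [ 0.5802 -0.199   0.038 ] [ 0.5796 -0.1979  0.038 ] base [ 0.5789 -0.1987  0.    ] [ 0.5778 -0.2073  0.    ]
big [0.4387 0.2026 0.031 ] 0.0008524731137321384 [0.4396 0.1984 0.038 ] [0.4405 0.2035 0.038 ] base [0.4344 0.2043 0.    ]
```

All the measurements check out:

| Item | Position (x, y) | Check |
|---|---|---|
| short_jar | (0.448, -0.241) | cap height 0.096 |
| tall_jar | (0.4835, -0.094) | cap height 0.1065 |
| Rack upper bay | (0.532, -0.364) | rim height 0.060 |
| Rack lower bay | (0.465, -0.354) | lip height 0.020; bays 68 mm apart |
| Tray | (0.483, 0.386), yaw -0.15 | outline 98 x 168 mm |
| Small ring | (0.580, -0.199) | rim height 0.036 |
| Big ring | (0.4395, 0.2025) | rim height 0.031, the roughest |

The tool is already close to the big ring, so I'll take that first and check its centring from above.

```bash
python3 -m pendant '[[[-0.002,0.012,0.038],[0,0,0]],[[-0.004,0.024,0.076],[0,0,0]],[[-0.006,0.036,0.114],[0,0,0]],[[-0.008,0.048,0.152],[0,0,0]],[[-0.009,0.058,0.19],[0,0,0]]]' 0.0854 30| sed -n 2p
python3 -m pendant '[[[0,0,0.01],[0,0,0]],[[0,0,0.02],[0,0,0]],[[0,0,0.03],[0,0,0]],[[0,0,0.03],[0,0,0]],[[0,0,0.03],[0,0,0]]]' | sed -n 2p
python3 look.py w5
```

```text
position: [0.4388, 0.2021, 0.13]
position: [0.4396, 0.2047, 0.1023]
[0.43980021 0.20467363 0.10260387] [-3.14048848  0.0069712  -0.00317111]
```

View pics/w5.png

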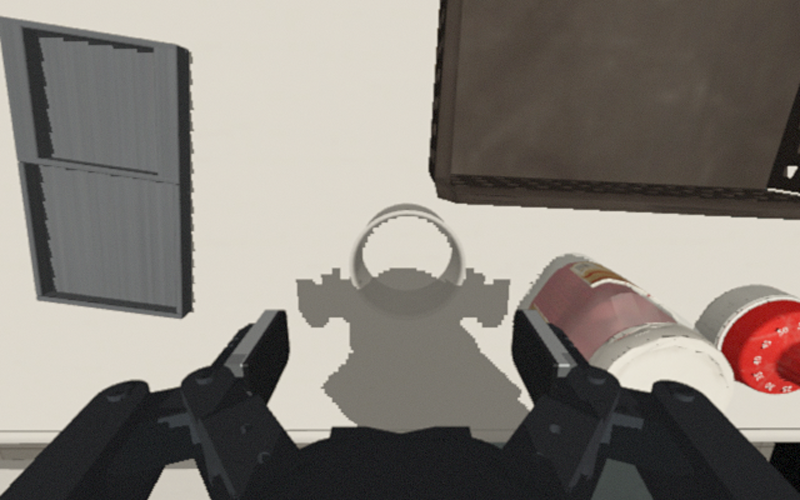

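The ring is at (407,262) in the picture, slightly right of the finger midline. The jam jar and basket are clear of the finger footprint. I'll compute its centre.

```bash
python3 - <<'E'
import pickle
from h import *
i=pickle.load(open("w5.pkl","rb"))
for n,p,z in[("topC",(406.5,262),.038),("left",(349,262),.038),("right",(464,262),.038),("botm",(406,318),.038),("base top",(406,205),0),("topfar",(406,210),.038),("jamlid",(665,375),.099)]:
    print(n,plane(i,(p[0]/1.25,p[1]/1.25),z).round(4))
print("proj tip", proj(i,[.4396,.2047,.1])*1.25)
E
```

```text
topC [0.4412 0.2017 0.038 ]
left [0.4413 0.2348 0.038 ]
right [0.4411 0.1686 0.038 ]
botm [0.4054 0.202  0.038 ]
base top [0.4671 0.2015 0.    ]
topfar [0.4716 0.202  0.038 ]
jamlid [0.409  0.0874 0.099 ]
proj tip [401.63925208 314.76825819]
```

```bash
python3 -m pendant '[[[0,0.003,0.025],[0,0,0]],[[0,0.003,0.05],[0,0,0]],[[0,0.003,0.075],[0,0,0]],[[0,0.003,0.093],[0,0,0]],[[0,0.003,0.093],[0,0,0]]]'
python3 -m pendant '[[[0,0,0],[0,0,0]],[[0,0,0],[0,0,0]],[[0,0,0],[0,0,0]],[[0,0,0],[0,0,0]],[[0,0,0],[0,0,0]]]' 0.055 25
```

```text
time_s: 5.5
position: [0.4381, 0.2002, 0.0067]
ee_rot: [3.14, -0.008, -0.004]
ft_force: [-0.2, -0.1, 0.9]
gripper_width: 0.0851
grasp_force: 0.0
time_s: 5.92
position: [0.44, 0.2012, 0.01]
ee_rot: [-3.14, 0.008, -0.004]
ft_force: [-1.1, 0.1, 8.5]
gripper_width: 0.0659
grasp_force: 28.0
```

Gripped at 66 mm with 28 N. I'll lift, carry it over the larger bay at (0.4468, 0.3913), and check.

```bash
python3 -m pendant '[[[0,0,-0.015],[0,0,0]],[[0,0,-0.04],[0,0,0]],[[0,0,-0.065],[0,0,0]],[[0,0,-0.08],[0,0,0]],[[0,0,-0.08],[0,0,0]]]' | sed -n '2p;5,6p'
python3 -m pendant '[[[0.001,-0.03,0],[0,0,0]],[[0.003,-0.07,0],[0,0,0]],[[0.005,-0.11,0],[0,0,0]],[[0.007,-0.15,0],[0,0,0]],[[0.007,-0.18,0],[0,0,0]]]' | sed -n '2p;5,6p'
python3 -m pendant '[[[0,-0.008,0],[0,0,0]],[[0,-0.01,0],[0,0,0]],[[0,-0.01,0],[0,0,0]],[[0,-0.01,0],[0,0,0]],[[0,-0.01,0],[0,0,0]]]'
python3 look.py w6
```

```text
position: [0.4411, 0.2016, 0.0922]
gripper_width: 0.0657
grasp_force: 28.3
position: [0.4469, 0.3837, 0.0885]
gripper_width: 0.0658
grasp_force: 28.3
time_s: 7.17
position: [0.4477, 0.3882, 0.0881]
ee_rot: [3.14, -0.012, 0.0]
ft_force: [0.4, -0.5, 0.0]
gripper_width: 0.0657
grasp_force: 28.3
[0.44766481 0.38842795 0.08819293] [ 3.14030805e+00 -1.15470710e-02  5.23940664e-04]
```

View pics/w6.png

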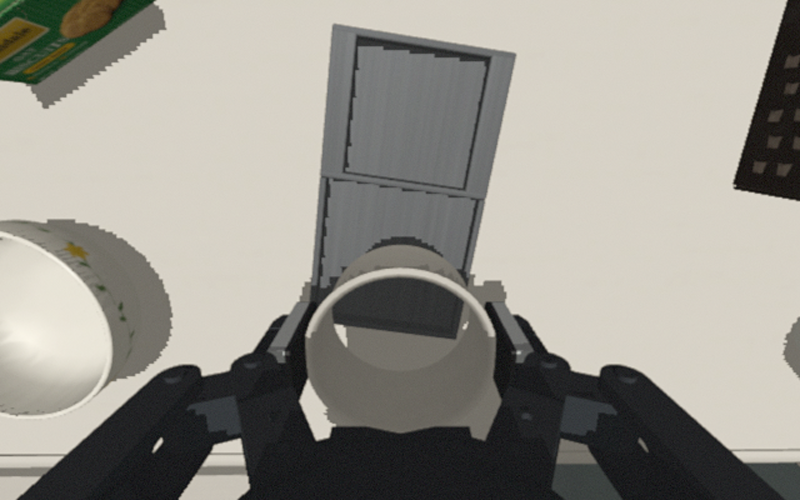

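The ring is held upright between the fingers at (401,345). The smaller bay's inner rim is visible with corners (358,37), (490,57), (466,188) and (345,172). I'll re-check the tray from this close view.

```bash
python3 - <<'E'
import pickle
from h import *
i=pickle.load(open("w6.pkl","rb"))
Q=np.array([plane(i,(u/1.25,v/1.25),.014)[:2] for u,v in[(358,37),(490,57),(466,188),(345,172),(333,24),(516,53)]])
print(Q.round(4),"small bay",Q[:4].mean(0)); ax=(Q[0]+Q[1]-Q[2]-Q[3]);ax/=np.linalg.norm(ax);print(ax,"large",Q[:4].mean(0)-.083*ax,np.linalg.norm(Q[4]-Q[5]))
E
```

```text
[[0.5676 0.4094]
 [0.5578 0.3415]
 [0.49   0.351 ]
 [0.4995 0.4194]
 [0.5736 0.4219]
 [0.5596 0.3281]] small bay [0.5287572  0.38031605]
[ 0.98989184 -0.14182433] large [0.44659617 0.39208747] 0.09475440039026989
```

```bash
python3 -m pendant '[[[0,-0.003,0.02],[0,0,0]],[[0,-0.003,0.04],[0,0,0]],[[0,-0.003,0.055],[0,0,0]],[[0,-0.003,0.066],[0,0,0]],[[0,-0.003,0.07],[0,0,0]]]'
python3 -m pendant '[[[0,0,0.001],[0,0,0]],[[0,0,0.003],[0,0,0]],[[0,0,0.004],[0,0,0]],[[0,0,0.004],[0,0,0]],[[0,0,0.004],[0,0,0]]]'
```

```text
time_s: 7.63
position: [0.4468, 0.3918, 0.0168]
ee_rot: [3.14, -0.01, -0.002]
ft_force: [-0.1, -0.7, -0.1]
gripper_width: 0.0653
grasp_force: 28.3
time_s: 8.05
position: [0.4473, 0.3936, 0.0149]
ee_rot: [-3.141, 0.008, -0.001]
ft_force: [-0.3, 0.0, -1.1]
gripper_width: 0.0651
grasp_force: 28.3
```

```bash
python3 -m pendant '[[[0,0,0.001],[0,0,0]],[[0,0,0.001],[0,0,0]],[[0,0,0.001],[0,0,0]],[[0,0,0.001],[0,0,0]],[[0,0,0.001],[0,0,0]]]' 0.0854 | sed -n '2p;5,6p'
python3 -m pendant '[[[0,0,-0.02],[0,0,0]],[[0,0,-0.06],[0,0,0]],[[0,0,-0.1],[0,0,0]],[[0,0,-0.14],[0,0,0]],[[0,0.01,-0.17],[0,0,0]]]' | sed -n '2p;5,6p'
python3 -m pendant '[[[0.008,0.035,0],[0,0,0]],[[0.016,0.075,0],[0,0,0]],[[0.024,0.115,0],[0,0,0]],[[0.032,0.155,0],[0,0,0]],[[0.04,0.195,0],[0,0,0]]]' | sed -n '2p;5,6p'
python3 -m pendant '[[[0.008,0.04,0],[0,0,0]],[[0.016,0.08,0],[0,0,0]],[[0.024,0.12,0],[0,0,0]],[[0.032,0.16,0],[0,0,0]],[[0.04,0.2,0],[0,0,0]]]' | sed -n '2p;5,6p'
python3 look.py w7
```

```text
position: [0.447, 0.3935, 0.0133]
gripper_width: 0.0855
grasp_force: 0.0
position: [0.4465, 0.3859, 0.1868]
gripper_width: 0.0851
grasp_force: 0.0
position: [0.4859, 0.1864, 0.1835]
gripper_width: 0.0854
grasp_force: 0.0
position: [0.5248, -0.0141, 0.1836]
gripper_width: 0.0853
grasp_force: 0.0
[ 0.52615493 -0.02419897  0.18291806] [ 3.13626645e+00 -2.33324241e-02  9.77595493e-05]
```

```bash
python3 -m pendant '[[[0.01,0.038,0],[0,0,0]],[[0.02,0.076,0],[0,0,0]],[[0.03,0.114,0.01],[0,0,0]],[[0.043,0.15,0.03],[0,0,0]],[[0.053,0.176,0.05],[0,0,0]]]' | sed -n '2p;5,6p'
python3 -m pendant '[[[0,0,0.01],[0,0,0]],[[0,0,0.02],[0,0,0]],[[0,0,0.02],[0,0,0]],[[0,0,0.02],[0,0,0]],[[0,0,0.02],[0,0,0]]]' | sed -n '2p;5,6p'
python3 look.py w8
```

```text
position: [0.5778, -0.1921, 0.1336]
gripper_width: 0.0854
grasp_force: 0.0
position: [0.5775, -0.1866, 0.1143]
gripper_width: 0.0855
grasp_force: 0.0
[ 0.57762921 -0.18683655  0.11455377] [ 3.14133154e+00 -4.77206154e-03  2.65653781e-03]
```

View pics/w8.png

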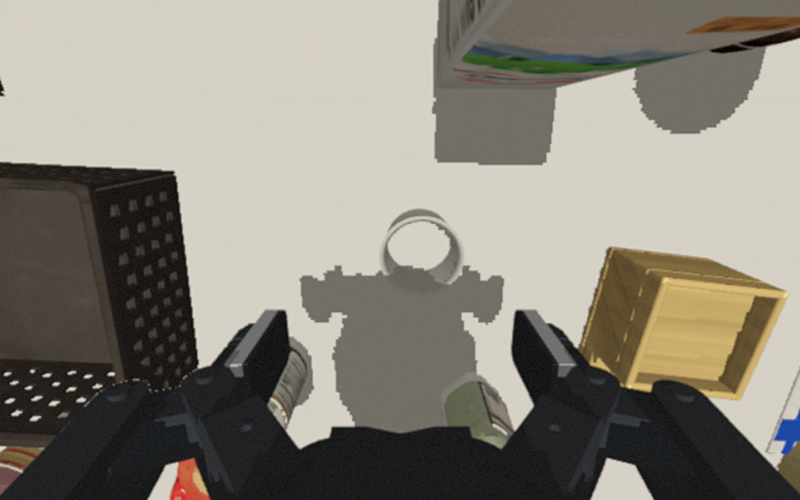

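The small ring is at (421,253), with both jars visible behind the fingers (285,385) and (478,410).

```bash
python3 - <<'E'
import pickle
from h import *
i=pickle.load(open("w8.pkl","rb"))
for n,p,z in[("left",(380,253),.038),("right",(463,253),.038),("botm",(421,294),.038),("base far",(421,209),0)]:
    print(n,plane(i,(p[0]/1.25,p[1]/1.25),z).round(4))
print(monitor.read_state()['position'])
E
```

```text
left [ 0.5806 -0.1737  0.038 ]
right [ 0.5805 -0.224   0.038 ]
botm [ 0.5536 -0.1989  0.038 ]
base far [ 0.5998 -0.2003  0.    ]
[ 0.57762921 -0.18683655  0.11455377]
```

```bash
python3 -m pendant '[[[0.001,0.012,0.025],[0,0,0]],[[0.001,0.012,0.05],[0,0,0]],[[0.001,0.012,0.075],[0,0,0]],[[0.001,0.012,0.102],[0,0,0]],[[0.001,0.012,0.102],[0,0,0]]]'|sed -n '2p;4,6p'
python3 -m pendant '[[[0,0,0],[0,0,0]],[[0,0,0],[0,0,0]],[[0,0,0],[0,0,0]],[[0,0,0],[0,0,0]],[[0,0,0],[0,0,0]]]' 0.04 25|sed -n '2p;4,6p'
python3 -m pendant '[[[0,0,0],[0,0,0]],[[0,0,0],[0,0,0]],[[0,0,-0.01],[0,0,0]],[[0,0,-0.03],[0,0,0]],[[0,0,-0.06],[0,0,0]]]' |sed -n '2p;4,6p'
python3 -m pendant '[[[-0.01,-0.02,-0.03],[0,0,0]],[[-0.015,-0.05,-0.05],[0,0,0]],[[-0.02,-0.09,-0.06],[0,0,0]],[[-0.03,-0.125,-0.06],[0,0,0]],[[-0.035,-0.16,-0.06],[0,0,0]]]' |sed -n '2p;4,6p'
```

```text
position: [0.5752, -0.1991, 0.0077]
ft_force: [-1.4, -0.2, -0.2]
gripper_width: 0.0853
grasp_force: 0.0
position: [0.5795, -0.2003, 0.0139]
ft_force: [-0.5, 0.2, 5.5]
gripper_width: 0.0501
grasp_force: 25.1
position: [0.5766, -0.2, 0.0715]
ft_force: [0.1, -0.9, -0.5]
gripper_width: 0.0502
grasp_force: 26.1
position: [0.5436, -0.0386, 0.1341]
ft_force: [-0.3, 0.0, -0.5]
gripper_width: 0.0498
grasp_force: 26.1
```

```bash
python3 -m pendant '[[[-0.003,-0.04,0],[0,0,0]],[[-0.006,-0.08,0],[0,0,0]],[[-0.009,-0.12,0],[0,0,0]],[[-0.012,-0.16,0],[0,0,0]],[[-0.015,-0.2,0],[0,0,0]]]' |sed -n '2p'
python3 -m pendant '[[[0,-0.04,0],[0,0,0]],[[0,-0.08,0],[0,0,0]],[[0,-0.12,0],[0,0,0]],[[0,-0.16,0],[0,0,0]],[[0,-0.19,0],[0,0,0]]]' |sed -n '2p'
python3 -m pendant '[[[0,-0.02,0.02],[0,0,0]],[[0,-0.03,0.05],[0,0,0]],[[0,-0.031,0.06],[0,0,0]],[[0,-0.031,0.06],[0,0,0]],[[0,-0.031,0.06],[0,0,0]]]' 
python3 look.py w9
```

```text
position: [0.5298, 0.1619, 0.1333]
position: [0.53, 0.3542, 0.1334]
time_s: 13.57
position: [0.5312, 0.3799, 0.072]
ee_rot: [3.141, -0.009, -0.0]
ft_force: [0.0, 0.0, -0.1]
gripper_width: 0.0503
grasp_force: 26.2
[0.53188721 0.38008471 0.07288324] [-3.14152176e+00  1.03700929e-02 -2.06421013e-03]
```

View pics/w9.png

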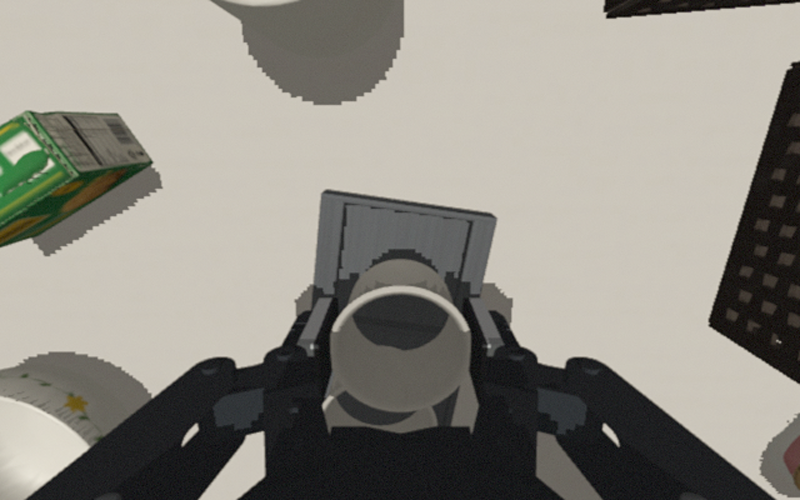

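The small ring hangs upright over the smaller bay, and the big ring lies below it at (380,410). I'll lower it.

```bash
python3 -m pendant '[[[-0.003,0,0.02],[0,0,0]],[[-0.003,0,0.035],[0,0,0]],[[-0.003,0,0.048],[0,0,0]],[[-0.003,0,0.054],[0,0,0]],[[-0.003,0,0.054],[0,0,0]]]'
python3 -m pendant '[[[0,0,0],[0,0,0]],[[0,0,0.001],[0,0,0]],[[0,0,0.001],[0,0,0]],[[0,0,0.001],[0,0,0]],[[0,0,0.001],[0,0,0]]]'
```

```text
time_s: 14.03
position: [0.5283, 0.3802, 0.0173]
ee_rot: [3.141, -0.01, -0.0]
ft_force: [-0.4, -0.5, -0.2]
gripper_width: 0.0501
grasp_force: 26.6
time_s: 14.45
position: [0.5283, 0.3809, 0.0169]
ee_rot: [-3.142, 0.009, -0.001]
ft_force: [-1.1, -2.2, 6.1]
gripper_width: 0.05
grasp_force: 26.9
```

```bash
python3 -m pendant '[[[0,0,0],[0,0,0]],[[0,0,0],[0,0,0]],[[0,0,0],[0,0,0]],[[0,0,0],[0,0,0]],[[0,0,0],[0,0,0]]]' 0.0854 | sed -n '2p;4,6p'
python3 -m pendant '[[[0,0,-0.02],[0,0,0]],[[0,0,-0.06],[0,0,0]],[[0,0,-0.1],[0,0,0]],[[0,0,-0.14],[0,0,0]],[[0,0,-0.18],[0,0,0]]]' | sed -n '2p;5,6p'
python3 -m pendant '[[[-0.01,0.03,0],[0,0,0]],[[-0.02,0.06,0],[0,0,0]],[[-0.03,0.09,0],[0,0,0]],[[-0.03,0.09,0],[0,0,0]],[[-0.03,0.09,0],[0,0,0]]]' | sed -n '2p'
python3 look.py w10
```

```text
position: [0.5278, 0.381, 0.0161]
ft_force: [0.9, -0.3, 0.2]
gripper_width: 0.0853
grasp_force: 0.0
position: [0.5275, 0.3809, 0.198]
gripper_width: 0.0855
grasp_force: 0.0
position: [0.4977, 0.2892, 0.1966]
[0.49776101 0.29082216 0.19668259] [-3.14134181e+00  9.93674966e-03 -1.43419762e-03]
```

View pics/w10.png

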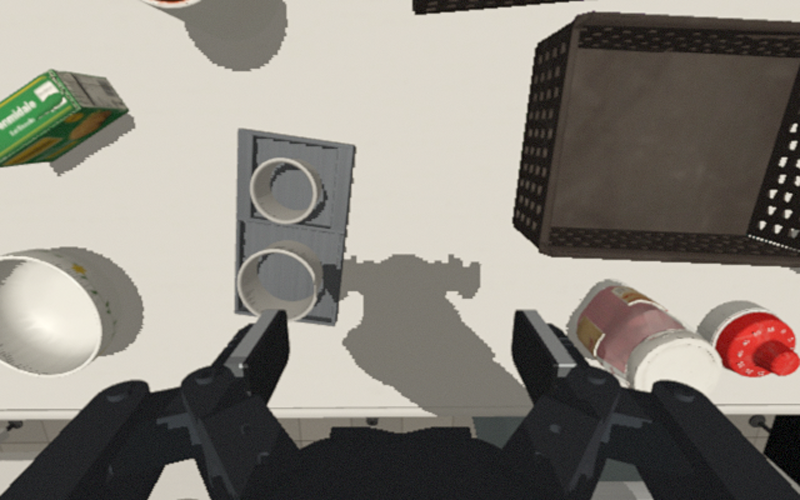

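Both rings stand flat in their bays: small at (284,190), big at (277,285). I'll check these numerically while moving to the short jar.

```bash
python3 - <<'E'
import pickle
from h import *
i=pickle.load(open("w10.pkl","rb"))
ax=np.array([.9899,-.1418]);c=np.array([.4834,.386]);
for n,p in[("small",(284,190)),("big",(277,283))]:
    q=plane(i,(p[0]/1.25,p[1]/1.25),.042)[:2];d=q-c;print(n,q.round(4),"tray xy",d@ax,d@[.1418,.9899])
E
python3 -m pendant '[[[-0.004,0.04,0],[0,0,0]],[[-0.008,0.08,0],[0,0,0]],[[-0.012,0.12,0],[0,0,0]],[[-0.016,0.16,0],[0,0,0]],[[-0.02,0.2,0],[0,0,0]]]' | sed -n '2p'
python3 -m pendant '[[[-0.004,0.04,0],[0,0,0]],[[-0.008,0.08,0],[0,0,0]],[[-0.012,0.12,0],[0,0,0]],[[-0.016,0.16,0],[0,0,0]],[[-0.02,0.2,0],[0,0,0]]]' | sed -n '2p'
python3 -m pendant '[[[-0.003,0.04,0],[0,0,0]],[[-0.006,0.08,0],[0,0,0]],[[-0.01,0.12,0],[0,0,0]],[[-0.01,0.132,0.02],[0,0,0]],[[-0.01,0.132,0.04],[0,0,0]]]' | sed -n '2p'
python3 -m pendant '[[[0,0,0],[0,0,0]],[[0,0,0],[0,0,0]],[[0,0,0],[0,0,0]],[[0,0,0],[0,0,0]],[[0,0,0],[0,0,0]]]'
```

```text
small [0.5275 0.3802] tray xy 0.044510260570137884 0.0004900325680306397
big [0.4493 0.3935] tray xy -0.034856591515719876 0.002604405601317488
position: [0.4765, 0.0912, 0.1963]
position: [0.456, -0.1094, 0.1966]
position: [0.4459, -0.2449, 0.1564]
time_s: 17.42
position: [0.4457, -0.24, 0.1574]
ee_rot: [3.141, -0.006, 0.003]
ft_force: [-0.2, 0.3, 0.8]
gripper_width: 0.0855
grasp_force: 0.0
```

Both rings are within 3 mm of their bay centres. Now I'll grip the short jar by its cap.

```bash
python3 -m pendant '[[[0.002,0.001,0.025],[0,0,0]],[[0.002,0.001,0.05],[0,0,0]],[[0.002,0.001,0.075],[0,0,0]],[[0.002,0.001,0.092],[0,0,0]],[[0.002,0.001,0.092],[0,0,0]]]'|sed -n '2p;4p'
python3 -m pendant '[[[0,0,0],[0,0,0]],[[0,0,0],[0,0,0]],[[0,0,0],[0,0,0]],[[0,0,0],[0,0,0]],[[0,0,0],[0,0,0]]]' 0.03 35|sed -n '2p;4,6p'
python3 -m pendant '[[[0,0,0],[0,0,0]],[[0,0,0],[0,0,0]],[[0,0,-0.015],[0,0,0]],[[0,0,-0.04],[0,0,0]],[[0,0,-0.065],[0,0,0]]]'
python3 -m pendant '[[[0,0,-0.015],[0,0,0]],[[0,0,-0.02],[0,0,0]],[[0,0,-0.02],[0,0,0]],[[0,0,-0.02],[0,0,0]],[[0,0,-0.02],[0,0,0]]]'
```

```text
position: [0.4452, -0.2406, 0.062]
ft_force: [-0.4, 0.3, 0.1]
position: [0.4478, -0.2417, 0.0662]
ft_force: [-1.7, 1.9, 9.1]
gripper_width: 0.0433
grasp_force: 34.0
time_s: 18.67
position: [0.4463, -0.2413, 0.1304]
ee_rot: [-3.141, 0.008, 0.001]
ft_force: [-0.6, 0.2, -1.3]
gripper_width: 0.0426
grasp_force: 34.0
time_s: 19.08
position: [0.4459, -0.2414, 0.1483]
ee_rot: [-3.141, 0.008, 0.002]
ft_force: [-0.2, 0.8, -1.0]
gripper_width: 0.043
grasp_force: 34.0
```

```bash
python3 -m pendant '[[[0.004,0.025,0],[0,0,0]],[[0.008,0.055,0],[0,0,0]],[[0.012,0.085,0],[0,0,0]],[[0.017,0.107,0],[0,0,0]],[[0.018,0.113,0],[0,0,0]]]'|sed -n '2p;4p'
python3 -m pendant '[[[0,0,0],[0,0,0]],[[0,0,0],[0,0,0]],[[0,0,0.015],[0,0,0]],[[0,0,0.03],[0,0,0]],[[0,0,0.045],[0,0,0]]]'
python3 look.py w11
```

```text
position: [0.4631, -0.3587, 0.1475]
ft_force: [0.2, -0.5, -1.6]
time_s: 19.92
position: [0.4643, -0.3526, 0.1038]
ee_rot: [-3.141, 0.005, -0.0]
ft_force: [0.4, 0.6, -0.4]
gripper_width: 0.0433
grasp_force: 34.1
[ 0.46268269 -0.35169703  0.10066974] [-3.1382957   0.00465884  0.00542688]
```

View pics/w11.png

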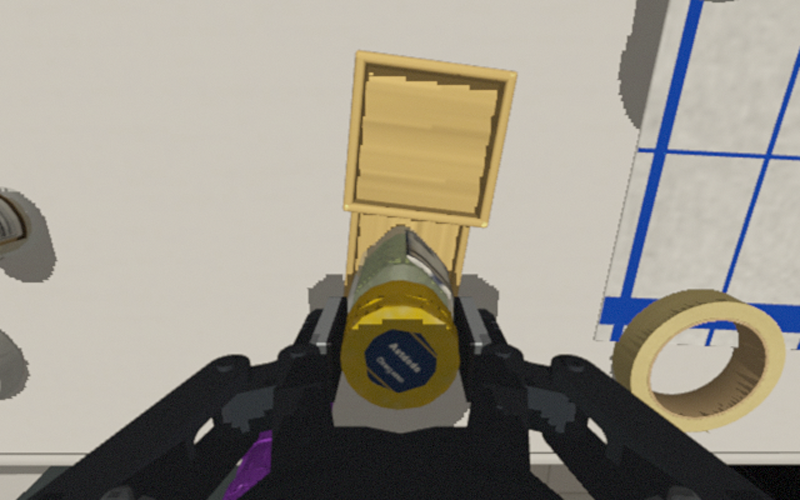

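The short jar hangs over the lower bay: cap (402,363), body far end (405,230). The upper bay's rim corners are (358,52), (516,73), (487,227) and (346,210). I'll check its uprightness and the bay.

```bash
python3 - <<'E'
import pickle
from h import *
np.set_printoptions(precision=4,suppress=True)
i=pickle.load(open("w11.pkl","rb"))
Q=np.array([plane(i,(u/1.25,v/1.25),.06)[:2] for u,v in[(358,52),(516,73),(487,227),(346,210)]])
c=Q.mean(0);ax=Q[0]+Q[1]-Q[2]-Q[3];ax/=np.linalg.norm(ax);print(c,ax,"lower",c-.069*ax,[np.linalg.norm(Q[k]-Q[k-1]) for k in range(4)])
s=monitor.read_state();print(s['position'])
p=s['position'];b=p[2]-.0655
t=plane(i,(402/1.25,363/1.25),b+.096);print("cap c",t,"far bottom pred",proj(i,[t[0]+.021,t[1],b])*1.25)
E
```

```text
[ 0.5318 -0.3647] [ 0.993  -0.1179] lower [ 0.4633 -0.3565] [np.float64(0.07180697863181708), np.float64(0.07135232555920472), np.float64(0.07193640562996229), np.float64(0.07128221287228727)]
[ 0.4627 -0.3517  0.1007]
cap c [ 0.461  -0.3526  0.1312] far bottom pred [401.2924 232.7602]
```

Upright, within 3 mm of the bay centre. I'll lower with a small correction.

```bash
python3 -m pendant '[[[0.003,0.003,0],[0,0,0]],[[0.003,0.003,0.01],[0,0,0]],[[0.003,0.003,0.02],[0,0,0]],[[0.003,0.003,0.027],[0,0,0]],[[0.003,0.003,0.029],[0,0,0]]]'
python3 -m pendant '[[[0,0,0],[0,0,0]],[[0,0,0.001],[0,0,0]],[[0,0,0.002],[0,0,0]],[[0,0,0.002],[0,0,0]],[[0,0,0.002],[0,0,0]]]'
```

```text
time_s: 20.38
position: [0.4663, -0.3571, 0.0739]
ee_rot: [-3.14, 0.008, 0.002]
ft_force: [-0.2, 0.2, -1.6]
gripper_width: 0.0428
grasp_force: 34.1
time_s: 20.8
position: [0.4672, -0.3578, 0.0736]
ee_rot: [3.141, -0.008, 0.001]
ft_force: [0.6, -1.0, -1.1]
gripper_width: 0.0427
grasp_force: 34.1
```

```bash
python3 -m pendant '[[[0,0,0.0005],[0,0,0]],[[0,0,0.001],[0,0,0]],[[0,0,0.0015],[0,0,0]],[[0,0,0.0015],[0,0,0]],[[0,0,0.0015],[0,0,0]]]'
```

```text
time_s: 21.22
position: [0.4672, -0.3579, 0.0724]
ee_rot: [3.141, -0.008, 0.001]
ft_force: [-1.3, 0.4, 6.6]
gripper_width: 0.0428
grasp_force: 35.6
```

Contact with the floor. Release, rise, and go to the tall jar.

```bash
python3 -m pendant '[[[0,0,0],[0,0,0]],[[0,0,0],[0,0,0]],[[0,0,0],[0,0,0]],[[0,0,0],[0,0,0]],[[0,0,0],[0,0,0]]]' 0.0854 | sed -n '2p;4,6p'
python3 -m pendant '[[[0,0,-0.015],[0,0,0]],[[0,0,-0.04],[0,0,0]],[[0,0,-0.075],[0,0,0]],[[0,0,-0.1],[0,0,0]],[[0.002,-0.025,-0.11],[0,0,0]]]' | sed -n '2p'
python3 -m pendant '[[[0.003,-0.04,0],[0,0,0]],[[0.006,-0.08,0],[0,0,0]],[[0.009,-0.12,0],[0,0,0]],[[0.012,-0.16,0],[0,0,0]],[[0.014,-0.2,0],[0,0,0]]]' | sed -n '2p'
python3 -m pendant '[[[0,-0.03,0],[0,0,0]],[[0,-0.038,0],[0,0,0]],[[0,-0.038,0],[0,0,0]],[[0,-0.038,0],[0,0,0]],[[0,-0.038,0],[0,0,0]]]'
```

```text
position: [0.467, -0.3577, 0.0716]
ft_force: [-0.4, 0.4, -0.0]
gripper_width: 0.0855
grasp_force: 0.0
position: [0.4695, -0.3382, 0.1855]
position: [0.4841, -0.131, 0.182]
time_s: 22.88
position: [0.4843, -0.0967, 0.1816]
ee_rot: [3.141, -0.012, -0.0]
ft_force: [-0.2, -0.3, -0.1]
gripper_width: 0.086
grasp_force: 0.0
```

```bash
python3 -m pendant '[[[-0.001,-0.003,0.025],[0,0,0]],[[-0.001,-0.003,0.055],[0,0,0]],[[-0.001,-0.003,0.085],[0,0,0]],[[-0.001,-0.003,0.107],[0,0,0]],[[-0.001,-0.003,0.107],[0,0,0]]]'|sed -n '2p;4p'
python3 -m pendant '[[[0,0,0],[0,0,0]],[[0,0,0],[0,0,0]],[[0,0,0],[0,0,0]],[[0,0,0],[0,0,0]],[[0,0,0],[0,0,0]]]' 0.033 35|sed -n '2p;4,6p'
python3 -m pendant '[[[0,0,0],[0,0,0]],[[0,0,0],[0,0,0]],[[0,0,-0.02],[0,0,0]],[[0,0,-0.05],[0,0,0]],[[0,0,-0.08],[0,0,0]]]'|sed -n '2p;4,6p'
python3 -m pendant '[[[0,0,-0.025],[0,0,0]],[[0,0,-0.05],[0,0,0]],[[0,0,-0.05],[0,0,0]],[[0,0,-0.05],[0,0,0]],[[0,0,-0.05],[0,0,0]]]'
```

```text
position: [0.4804, -0.0935, 0.0708]
ft_force: [-1.4, -0.2, -0.1]
position: [0.4847, -0.0924, 0.0765]
ft_force: [-0.9, -1.4, 7.8]
gripper_width: 0.0436
grasp_force: 35.0
position: [0.4826, -0.0915, 0.1557]
ft_force: [0.3, -0.8, -1.1]
gripper_width: 0.0432
grasp_force: 36.1
time_s: 24.55
position: [0.4828, -0.0919, 0.2044]
ee_rot: [3.141, -0.008, -0.001]
ft_force: [0.3, -0.7, -1.9]
gripper_width: 0.0431
grasp_force: 36.3
```

```bash
python3 -m pendant '[[[0.008,0.025,0],[0,0,0]],[[0.018,0.06,0],[0,0,0]],[[0.028,0.095,0],[0,0,0]],[[0.038,0.13,0],[0,0,0]],[[0.045,0.165,0],[0,0,0]]]'|sed -n '2p'
python3 -m pendant '[[[0.004,0.035,0],[0,0,0]],[[0.004,0.07,0],[0,0,0]],[[0.004,0.095,0],[0,0,0]],[[0.004,0.107,0],[0,0,0]],[[0.004,0.107,0],[0,0,0]]]'|sed -n '2p'
python3 -m pendant '[[[0,0,0],[0,0,0]],[[0,0,0],[0,0,0]],[[0,0,0.01],[0,0,0]],[[0,0,0.025],[0,0,0]],[[0,0,0.04],[0,0,0]]]'
python3 -m pendant '[[[0,0,0],[0,0,0]],[[0,0,0],[0,0,0]],[[0,0,0],[0,0,0]],[[0,0,0],[0,0,0]],[[0,0,0],[0,0,0]]]'
python3 look.py w12; python3 - <<'E'
from h import *
for n in("scene","side"):
    i=cam(n);u,v=proj(i,[.5,-.36,.1]).astype(int);cv2.imwrite(f"pics/r_{n}.png",cv2.resize(i["color"][max(v-60,0):v+60,u-75:u+75],None,fx=2.66,fy=2.66,interpolation=2)[:,:,::-1])
a=[cv2.resize(cv2.imread(f"pics/{n}.png"),(400,300)) for n in("r_scene","r_side")]
w=cv2.imread("pics/w12.png")[:300]
cv2.imwrite("pics/m12.png",np.vstack([np.hstack(a),w]))
E
```

```text
position: [0.5273, -0.2582, 0.2029]
position: [0.5291, -0.3673, 0.2023]
time_s: 25.8
position: [0.5316, -0.3624, 0.1644]
ee_rot: [3.141, -0.005, 0.002]
ft_force: [-0.1, 0.4, -1.7]
gripper_width: 0.0435
grasp_force: 36.3
time_s: 26.22
position: [0.5316, -0.3641, 0.1658]
ee_rot: [3.141, -0.008, 0.002]
ft_force: [0.7, 0.1, -1.8]
gripper_width: 0.0436
grasp_force: 36.3
[ 0.53145069 -0.3641167   0.16569985] [ 3.14077047e+00 -7.99980287e-03  1.92728414e-03]
```

```bash
python3 - <<'E'
import pickle
from h import *
i=pickle.load(open("w12.pkl","rb"))
h=cv2.cvtColor(i["color"],cv2.COLOR_RGB2HSV);m=cv2.inRange(h,(9,60,150),(28,200,255));m[:240]=0;m[:,:230]=0;m[:,410:]=0
k,l,s,c=cv2.connectedComponentsWithStats(m);b=1+np.argmax(s[1:,4]);print(s[b],c[b],plane(i,c[b],.1965))
E
python3 -m pendant '[[[0,0,0.01],[0,0,0]],[[0,0,0.02],[0,0,0]],[[0,0,0.03],[0,0,0]],[[0,0,0.038],[0,0,0]],[[0,0,0.041],[0,0,0]]]'
python3 -m pendant '[[[0,0,0],[0,0,0]],[[0,0,0.001],[0,0,0]],[[0,0,0.0015],[0,0,0]],[[0,0,0.0015],[0,0,0]],[[0,0,0.0015],[0,0,0]]]'
```

```text
[278 241   3   6  15] [278.8 243.2] [ 0.552498   -0.34686545  0.1965    ]
time_s: 26.78
position: [0.5306, -0.3638, 0.1224]
ee_rot: [-3.141, 0.008, 0.002]
ft_force: [-3.9, 2.5, 16.1]
gripper_width: 0.0436
grasp_force: 37.6
time_s: 27.2
position: [0.5312, -0.3639, 0.1226]
ee_rot: [3.141, -0.008, 0.001]
ft_force: [-0.6, 0.6, 3.1]
gripper_width: 0.0436
grasp_force: 36.6
```

Contact came at TCP z 0.1226, the grasp height plus 46 mm, so the jar is on the upper floor. Release, rise, back off and check everything.

```bash
python3 -m pendant '[[[0,0,0],[0,0,0]],[[0,0,0],[0,0,0]],[[0,0,0],[0,0,0]],[[0,0,0],[0,0,0]],[[0,0,0],[0,0,0]]]' 0.0854 | sed -n '2p;4,6p'
python3 -m pendant '[[[0,0,-0.015],[0,0,0]],[[0,0,-0.045],[0,0,0]],[[0,0,-0.08],[0,0,0]],[[0,0,-0.115],[0,0,0]],[[0,0,-0.14],[0,0,0]]]' | sed -n '2p'
python3 -m pendant '[[[-0.01,-0.035,-0.01],[0,0,0]],[[-0.02,-0.07,-0.02],[0,0,0]],[[-0.03,-0.105,-0.03],[0,0,0]],[[-0.04,-0.14,-0.04],[0,0,0]],[[-0.04,-0.14,-0.04],[0,0,0]]]' | sed -n '2p'
python3 -m pendant '[[[0,0,0],[0,0,0]],[[0,0,0],[0,0,0]],[[0,0,0],[0,0,0]],[[0,0,0],[0,0,0]],[[0,0,0],[0,0,0]]]' | sed -n 2,4p
python3 look.py w13; python3 - <<'E'
from h import *
i=cam("side");w=cv2.imread("pics/w13.png")
s=cv2.resize(i["color"][70:370,180:440],None,fx=1,fy=1)[:,:,::-1]
z=cv2.resize(i["color"][80:180,330:480],None,fx=3,fy=3,interpolation=2)[:,:,::-1]
r=cv2.copyMakeBorder(s,0,0,0,800-s.shape[1],0);r[:300,300:750]=z
cv2.imwrite("pics/f.png",np.vstack([w[:300],r]))
E
```

```text
position: [0.531, -0.364, 0.1222]
ft_force: [0.3, 0.2, 0.2]
gripper_width: 0.0852
grasp_force: 0.0
position: [0.5314, -0.3642, 0.2655]
position: [0.4921, -0.2163, 0.3053]
position: [0.4916, -0.2248, 0.3016]
ee_rot: [-3.141, 0.01, 0.001]
ft_force: [-0.3, -0.0, -0.9]
[ 0.49162379 -0.22453339  0.30164659] [-3.14089548e+00  9.94004077e-03  1.36420688e-03]
```

View pics/f.png

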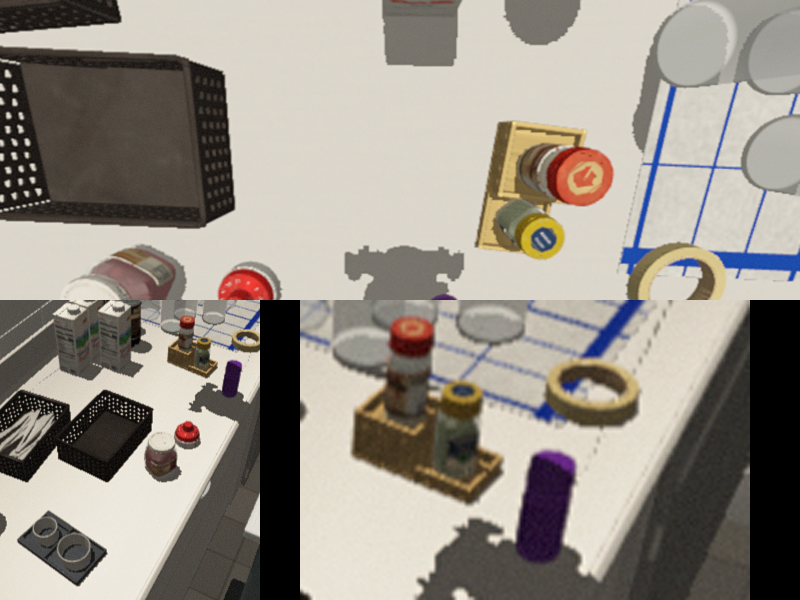

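The tall jar's cap is at (582,176) in the upper bay, the short one's at (541,236) in the lower bay, and both stand upright. Both rings are in the tray, and the timer and jam jar haven't moved. I'll check the caps numerically, then hand in.

```bash
python3 - <<'E'
import pickle
from h import *
i=pickle.load(open("w13.pkl","rb"))
c=np.array([.4978,-.3600]);ax=np.array([.9925,-.1225]);ay=np.array([.1225,.9925]);ok=True
for n,p,z,x in[("tall",(582,176),.152,.0345),("short",(541,236),.102,-.0345)]:
    d=plane(i,(p[0]/1.25,p[1]/1.25),z)[:2]-c;print(n,d@ax,d@ay);ok&=abs(d@ax-x)<.012 and abs(d@ay)<.012
if ok: print(env.close_job())
E
```

```text
tall 0.03336143895848759 0.0016075089093379263
short -0.028466849543106347 0.0013150145167931484
the job is handed in; nothing more can be done
None
```

The job is handed in: both jars stand in their rack bays and both rings in their tray bays, each measured within about 6 mm of its bay centre, and the timer and jam jar were not moved; the handover gave no verdict.

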